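# Find the heavy side of the polishing drum

## Task

The little polishing drum has a weight hidden off-centre inside it. Turn it by its crank handle at least one full turn to feel which side is heavy, gently because the handle is slender (squeeze and push of both fingers on it together under 80 N), then bring the heavy side straight down and finish still gripping the handle, holding the drum still there, so that its underside can be marked; leave the rat, the pebble, the cup and the anvil where they are.

Things in the scene. Friction and masses are not known exactly. Their poses are not given: they have to be found in the camera images.
- spindle: wooden stand, fixed to the bench: base board 150 (x) x 130 (y) x 18 mm, two bearing posts 44 mm wide, 135 mm high at y = +-50 mm (outer faces +-57 mm). Origin under the board's centre, z up. The level axle runs along its own y, 130 mm up. The crank is on the -y side: flat steel arm 16 mm wide at y = -75 to -83 mm, carrying the handle parallel to the axle, 45 mm off it
- axle (a point): on the axle line, at the centre of the dark wooden drum (110 mm diameter, 60 mm wide) between the posts. Axes as the stand's. A lead slug is sealed in the drum 22 mm off the axle, at an angle to the crank that is new and unknown each time; nothing outside shows it. It pulls with 0.07 to 0.10 N m times the sine of its angle from straight down. All else on the axle is balanced
- grip (a point): the place to grip on the crank handle, a plain round dark wooden sleeve, 16 mm diameter, 64 mm long (stand's y = -85 to -149 mm), turning freely on its pin. The point lies on the sleeve's centre line, 20 mm from its free end, 45 mm from the axle line, at the stand's y = -129 mm, and goes round with the crank
- drum (a joint): drum and crank angle, no stops, counts past a turn; starts within 0.5 of 0. 0: handle straight above the axle; growing takes it to the stand's +x, then down (x = 45 mm sin, z = 130 + 45 mm cos). Felt bearings drag with 0.11 N m against motion (at rest, any share of it either way), so it stays where left: turning takes under 1 N at the handle (heavy side sinking, at axle height) to 4.5 N (rising), 2.5 N with it at top or bottom
- rat: bystander: small carved persimmon-wood rat, 60 x 40 x 36 mm, loose; origin under its centre, nose towards its x
- pebble: bystander: smooth black river pebble, 46 mm across, 22 mm high, loose; origin under its centre
- cup: bystander: cracked celadon cup, 68 mm across, 55 mm high, loose, upright; origin under its centre
- anvil: bystander: squat iron anvil block, 60 x 60 x 42 mm, loose; origin under its centre

How it is judged (in metres and radians):
On the way:
1. the drum is turned by hand through a full turn, either way round ((value of joint drum above 5.7 rad or value of joint drum below -5.7 rad) and contact force between the fingers and spindle above 0.2 N).
At the end, for the whole second after the job is handed in: the heavy side of the drum points straight down within 20 degrees, the drum is still (under 0.1 rad/s), and the fingers still hold the crank handle (contact over 1 N, grasp within 40 mm of the grip point) (z of slug_c0 in the frame of spindle below 0.10933 m and velocity of joint drum between -0.1 and 0.1 rad/s and contact force between the fingers and spindle above 1 N and distance between the grasp point and grip below 0.04 m); the arm keeps its last pose, push and grip.
It fails at once if the crank is squeezed or pushed with more than 80 N in all (contact force between the fingers and spindle above 80 N).
It fails at once if a bystander is moved more than 25 mm (distance of any of rat, pebble, cup, anvil from where it was at the start of the episode above 0.025 m).
It also fails if it takes over 72 s, if anything falls off the work surface, if the arm or the gripper's body presses on something with over 40 N, if the wrist force passes 120 N, or if a joint passes its speed limit or range.

## Robot

A 7-joint arm with a two-finger parallel gripper is mounted at the origin on the work surface. World frame = base frame: x ahead of the robot, y to its left, z up, the work surface at z = 0. Lengths are in mm, angles in rad, forces in N, time in s.
With the tool pointing down it reaches from about 350 to 900 mm from the base axis. Payload 19.9 kg.
Tool frame: the origin (TCP) lies midway between the tips of the shut fingers; the grasp point (between the pads) lies robot.pinch_z behind it (robot.pinch_z is the distance from the TCP to the grasp point, in mm); z points along the fingers, y is the line along which they close (so a half turn about z gives the same grasp; the last joint's range is limited). The gripper opens to 85 mm and grips with 20 to 120 N. Pads are 22 mm wide; open, the fingers measure 114 mm over their backs; the gripper's body (76 mm by 85 mm) begins 54 mm behind the grasp point. The pads swing forward as they close: fully open they stand 13 mm farther back than shut.
Start: joints at [-1.163, 0.417, -0.01, 1.614, 0.005, 1.111, -0.053], TCP at [271.728, 562.819, 231.26] pointing down, gripper open.
Joint ranges: [-2.81, 2.81], [-0.39, 2.02], [-1.27, 1.25], [0.06, 2.57], [-1.19, 4.33], [0.19, 2], [-2.82, 2.82]. Speed limits (rad/s): [1.89, 1.89, 2.39, 2.39, 3.01, 3.01, 3.01].

## Interface

Orientations are given as a 3x3 rotation matrix whose columns are the frame's x, y, z axes.
In Python, from station import robot gives the robot as it stands.
- The arm moves only by the tool move_arm, never from a script. Its argument "increments" is a list of rows, each a list of 3 entries, a list of its own where there are three numbers: the opening, from 0 (shut) to 1 (fully open), then the shift along the tool's x, y, z in units of 0.02 m (1.0 is 0.02 m), then the turn about the tool's z in units of 0.1 rad (1.0 is 0.1 rad). In form: [[grip, [dx, dy, dz], yaw], ...]. A call has 1 to 12 rows; each row shifts and turns the commanded pose from where the row before left it, along the tool's axes as they then stand; what a row does not reach is not made up. A row lasts 1/12 s, in which the tool goes at most 41.7 mm and 7.16 degrees, less where a joint would pass 70% of its speed; a pose out of reach is approached as far as the arm can. A call with a number of a shift or a turn outside -1 to 1 is refused whole. A call with a gripper value outside its range is refused whole. The fingers move at their own pace and stop on an object; the grip force is fixed at half the most. Time passes only in rows, so rows that do not move let the fingers close. It gives the time, the measured TCP pose, the force, the opening and the grip force at its end, in the units of the state.
- robot.read_state(): the state, without advancing time (a new reading comes with each control period).
- robot.read_camera(name): name is "scene" or "side" or "wrist"; returns a dict with "frame" (384x512x3 uint8, blue, green, red), "camera_matrix" (3x3 intrinsics, pixels), "k1" (the pictures are not rectified: a ray, as slopes to the right and down, at radius r is drawn at 1 + k1 r^2 times it, then the intrinsics apply), "camera_from_world" (4x4, takes a point from world to camera coordinates). Camera axes: x right, y down, z forward; pixel columns grow to the right and rows downward; lengths in mm; the calibration is good to about 2 mm. A picture is of the moment at which its call begins. There is no depth.
- robot.close_job(): hands the job in; it is judged then, once.
The state is a dict: "t": time; "joint_pos": joint angles; "joint_velocities": joint speeds; "joint_efforts": joint torques, N m; "ee_pos": TCP position; "orientation": TCP orientation; "contact_force": force on the tool from outside, world axes, zero at the start; "torque": the same for the moment, N m; "width": finger opening in mm; "grip_force": force on a finger pad.
Only numpy, scipy, OpenCV 4.12 (cv2) and the standard library are available. Lean on these libraries where they do the work, as an engineer would, in place of code of your own. Each camera call takes 0.05 s, during which the arm holds its last target. There are 200 camera calls.

## Working session

There is one attempt and no reset: what is moved stays moved. The work goes in short steps, Python scripts to look and compute and a tool call to move; the robot and the scene stay as the last step left them, time stands still between calls to the robot, and variables do not carry over. Pictures are saved under pics/ and viewed, at most 10 in all, crops included, and the job is handed in when it is done.

Besides the shell and the picture viewer there is one more tool, called after ">>>" as a command line: name --argument value ..., lists and objects as JSON in quotes. move_arm: Moves the arm, as the interface text tells. Its arguments: {"type":"object","properties":{"increments":{"type":"array","items":{"type":"array"}}},"required":["increments"]}

```bash
mkdir -p pics; ls
python3 - <<'E'
from station import robot
import cv2,numpy as np
s=robot.read_state();print({k:np.round(v,3).tolist() for k,v in s.items()},robot.pinch_z)
fs=[]
for n in("scene","side"):
    c=robot.read_camera(n);cv2.imwrite(f"pics/{n}0.png",c["frame"]);print(n,c["camera_matrix"],c["k1"],np.round(c["camera_from_world"],3).tolist())
E
```

```text
pics
{'t': 0.0, 'joint_pos': [-1.162, 0.418, -0.01, 1.614, 0.005, 1.111, -0.053], 'joint_velocities': [0.001, -0.001, -0.001, -0.001, -0.001, -0.001, -0.0], 'joint_efforts': [-0.001, -86.443, 0.679, -43.49, 0.019, 0.007, -0.0], 'ee_pos': [271.593, 562.504, 230.64], 'orientation': [[-0.901, 0.435, -0.0], [0.435, 0.901, -0.001], [-0.0, -0.001, -1.0]], 'contact_force': [0.337, 0.004, 0.195], 'torque': [0.01, -0.065, 0.014], 'grip_force': 0.0, 'width': 85.455} 18.700000000000003
scene [[485.78267724   0.         254.81162438]
 [  0.         485.78267724 191.55312673]
 [  0.           0.           1.        ]] 0.03133617323546676 [[-0.017, 1.0, -0.005, 84.967], [0.842, 0.012, -0.54, -443.854], [-0.539, -0.014, -0.842, 1555.387], [0.0, 0.0, 0.0, 1.0]]
side [[464.58605338   0.         248.70152551]
 [  0.         464.58605338 193.10461314]
 [  0.           0.           1.        ]] -0.14928637398468433 [[0.774, -0.633, -0.013, -535.176], [-0.351, -0.412, -0.841, 282.25], [0.527, 0.655, -0.541, 918.867], [0.0, 0.0, 0.0, 1.0]]
```

View pics/scene0.png

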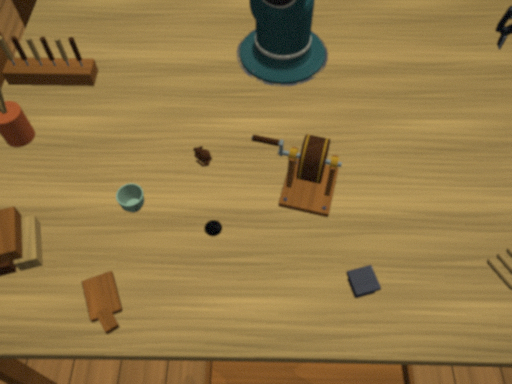

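View pics/side0.png

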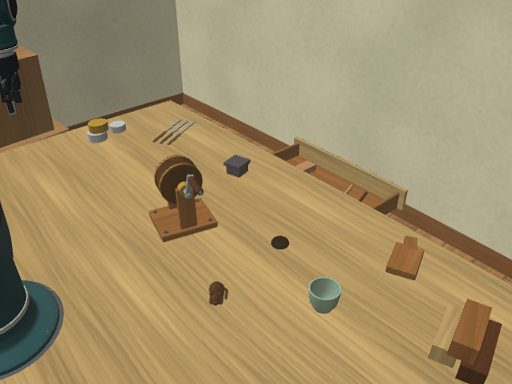

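The scene view shows the stand around (312,175) with its handle at (253-280,140). The rat is at (203,156), the pebble at (213,228), the cup at (130,197) and the anvil at (364,281). In the side view the crank faces the camera at about (190,188).

```bash
cat > h.py <<'E'
from station import robot
import cv2,numpy as np
def proj(c,P):
    T=c["camera_from_world"];p=T[:3,:3]@np.array(P,float)+T[:3,3];u=p[:2]/p[2];u=u*(1+c["k1"]*(u@u));K=c["camera_matrix"]
    return np.array([K[0,0]*u[0]+K[0,2],K[1,1]*u[1]+K[1,2]])
def ray(c,px):
    d=np.array([c["k1"],0,0,0,0]);u=cv2.undistortPoints(np.array([[px]],float),c["camera_matrix"],d)[0,0]
    T=c["camera_from_world"];R=T[:3,:3];return -R.T@T[:3,3],R.T@np.array([u[0],u[1],1])
def onz(c,px,z):
    o,d=ray(c,px);return o+d*(z-o[2])/d[2]
def onplane(c,px,p0,n):
    o,d=ray(c,px);return o+d*(np.dot(n,np.array(p0)-o)/np.dot(n,d))
E
python3 - <<'E'
import cv2,numpy as np
a=cv2.imread("pics/scene0.png")[120:225,240:350];b=cv2.imread("pics/side0.png")[145:250,140:230]
cv2.imwrite("pics/crop.png",np.hstack([cv2.resize(x,None,fx=4,fy=4,interpolation=cv2.INTER_CUBIC) for x in(a,b)]))
E
```

```text
(no output)
```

View pics/crop.png

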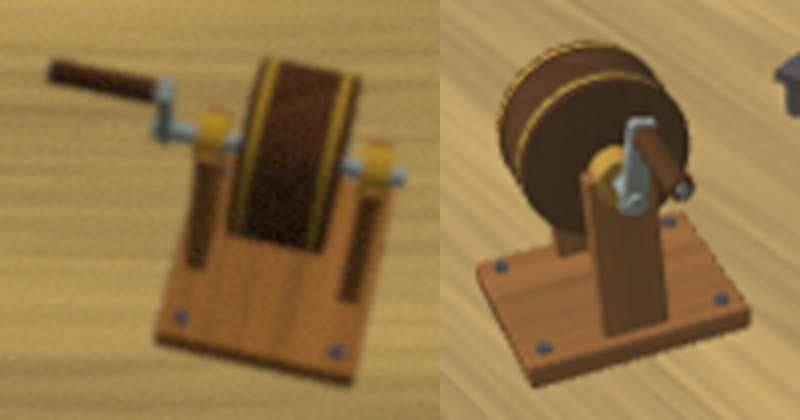

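Run:
```python
from h import *
A=robot.read_camera("scene");B=robot.read_camera("side")
f=lambda v:np.round(v,1).tolist()
a=onz(A,(279.25,203.75),18);b=onz(A,(328,214.5),18)
print("front corners",f(a),f(b),np.linalg.norm(b-a))
c=[onz(B,p,18) for p in((149.5,212),(163.75,238.25),(217.5,222.5))]
print("side",[f(x) for x in c],np.linalg.norm(c[1]-c[0]),np.linalg.norm(c[2]-c[1]))
l=onz(A,(282.5,152.5),130);r=onz(A,(341.2,164.2),130);print("axle",f(l),f(r),np.linalg.norm(r-l))
def tri(p,q):
    o1,d1=ray(A,p);o2,d2=ray(B,q);t=np.linalg.lstsq(np.c_[d1,-d2],o2-o1,rcond=None)[0]
    x,y=o1+d1*t[0],o2+d2*t[1];return (x+y)/2,np.linalg.norm(x-y)
e,g=tri((252.5,137.5),(201,191.75));i,g2=tri((278.75,142.5),(191.25,177.5))
print("handle end",f(e),g,"inner",f(i),g2,np.linalg.norm(e-i))
# stand from front corners
for P,Q,X in ((c[1],c[2],'side'),(a,b,'scene')):
    if X=='scene': y=(Q-P)/np.linalg.norm(Q-P);x=np.array([y[1],-y[0],0]);O=(P+Q)/2-75*x
    else: x=(Q-P)/np.linalg.norm(Q-P);y=np.array([-x[1],x[0],0]);O=(P+Q)/2+65*y
    print(X,"origin",f(O),"yaw",np.arctan2(x[1],x[0]),"end in stand",f([(e-O)@x,(e-O)@y,e[2]]))
    for n,p,z in(("rat",(203,156),18),("peb",(213,228),11),("cup",(130,197),27),("anv",(364,281),21)):
        q=onz(A,p,z);print(n,f(q),f([(q-O)@x,(q-O)@y]))
```

```text
front corners [575.6, -13.0, 18.0] [605.2, 108.2, 18.0] 124.72573862165036
side [[457.9, 134.9, 18.0], [429.3, 11.3, 18.0], [570.3, -21.4, 18.0]] 126.90211421450124 144.82045066988425
axle [498.3, -8.5, 130.0] [531.4, 130.6, 130.0] 143.0154571166561
handle end [490.0, -81.5, 175.1] 1.6067919822043268 inner [505.6, -19.5, 177.5] 0.5932143412271043 63.90751195960905
side origin [514.5, 58.3, 18.0] yaw -0.2280612409048216 end in stand [7.8, -141.6, 175.1]
rat [427.8, -217.4, 18.0] [-22.2, -288.1]
peb [643.8, -177.1, 11.0] [179.2, -200.0]
cup [566.4, -391.0, 27.0] [152.1, -425.9]
anv [781.2, 178.5, 21.0] [232.6, 177.4]
scene origin [517.6, 65.4, 18.0] yaw -0.23959769495802974 end in stand [8.1, -149.2, 175.1]
rat [427.8, -217.4, 18.0] [-20.1, -296.0]
peb [643.8, -177.1, 11.0] [180.1, -205.6]
cup [566.4, -391.0, 27.0] [155.7, -431.8]
anv [781.2, 178.5, 21.0] [229.2, 172.4]
```

>>> move_arm --increments '[[1, [0, 0, -1], 1], [1, [0, 0, -1], 1], [1, [0, 0, 0], 1], [1, [0, 0, 0], 1], [1, [0, 0, 0], 1], [1, [0, 0, 0], 1], [1, [0, 0, 0], 1], [1, [0, 0, 0], 1], [1, [0, 0, 0], 1], [1, [0, 0, 0], 1], [1, [0, 0, 0], 1], [1, [0, 0, 0], 1]]'

```text
t: 1.2
ee_pos: [271.6, 562.7, 271.1]
orientation: [[0.084, 0.996, -0.0], [0.996, -0.084, -0.0], [-0.0, -0.0, -1.0]]
contact_force: [-0.2, -0.6, 0.7]
width: 85.4
grip_force: 0.0
```

>>> move_arm --increments '[[1, [0, 0, 0], 0.8], [1, [0, 0, 0], 0.8], [1, [-1, 0.65, 0], 0], [1, [-1, 0.65, 0], 0], [1, [-1, 0.65, 0], 0], [1, [-1, 0.65, 0], 0], [1, [-1, 0.65, 0], 0], [1, [-1, 0.65, 0], 0], [1, [-1, 0.65, 0], 0], [1, [-1, 0.65, 0], 0], [1, [-1, 0.65, 0], 0], [1, [-1, 0.65, 0], 0]]'

```text
t: 2.2
ee_pos: [350.8, 336.5, 271.2]
orientation: [[0.237, 0.972, -0.0], [0.972, -0.237, -0.0], [-0.0, -0.0, -1.0]]
contact_force: [0.4, -0.9, -1.0]
width: 85.3
grip_force: 0.0
```

>>> move_arm --increments '[[1, [-1, 0.65, 0], 0], [1, [-1, 0.65, 0], 0], [1, [-1, 0.65, 0], 0], [1, [-1, 0.65, 0], 0], [1, [-1, 0.65, 0], 0], [1, [-1, 0.65, 0], 0], [1, [-1, 0.65, 0], 0], [1, [-1, 0.65, 0], 0], [1, [-1, 0.65, 0], 0], [1, [-1, 0.65, 0], 0], [1, [-1, 0.65, 0], 0], [1, [-1, 0.65, 0], 0]]'

```text
t: 3.2
ee_pos: [445.6, 66.4, 271.4]
orientation: [[0.237, 0.972, 0.0], [0.972, -0.237, 0.0], [0.0, 0.0, -1.0]]
contact_force: [0.7, 0.7, -0.5]
width: 85.2
grip_force: 0.0
```

>>> move_arm --increments '[[1, [-1, 0.65, 0], 0], [1, [-1, 0.65, 0], 0], [1, [-1, 0.65, 0], 0], [1, [-1, 0.65, 0], 0], [0.7, [0, 0, 0], 0], [0.7, [0, 0, 0], 0], [0.7, [0, 0, 0], 0]]'

```text
t: 3.78
ee_pos: [476.8, -22.0, 271.2]
orientation: [[0.237, 0.972, -0.0], [0.972, -0.237, 0.0], [-0.0, -0.0, -1.0]]
contact_force: [0.2, 0.7, 0.3]
width: 59.6
grip_force: 0.0
```

```bash
cat >> h.py <<'E'
YAW=-0.236;O=np.array([516.5,62,0.]);X=np.array([np.cos(YAW),np.sin(YAW),0]);Y=np.array([-X[1],X[0],0])
def st(p): p=np.array(p)-O;return np.array([p@X,p@Y,p[2]])
def vec(v): v=np.array(v);return np.array([v@X,v@Y,v[2]])
def wor(s): return O+s[0]*X+s[1]*Y+np.array([0,0,s[2]])
E
python3 - <<'E'
from h import *
s=robot.read_state();print(s["t"],st(s["ee_pos"]),np.round(s["orientation"],3).tolist(),s["contact_force"],s["width"],np.arctan2(s["orientation"][1][1],s["orientation"][0][1]))
c=robot.read_camera("wrist");cv2.imwrite("pics/w1.png",c["frame"])
for P in((0,0,130),(0,-83,130),(8,-149,175),(8,-85,175),(75,-65,18),(-75,-65,18)):print(P,proj(c,wor(P)).round(1))
E
```

```text
3.7833 [-18.91566411 -90.93065485 271.17754039] [[0.237, 0.972, -0.0], [0.972, -0.237, 0.0], [-0.0, -0.0, -1.0]] [0.17571541 0.74534641 0.28419294] 59.6103562283164 -0.2387834861764022
(0, 0, 130) [276.4  76.4]
(0, -83, 130) [274.8 171.1]
(8, -149, 175) [285.9 258.9]
(8, -85, 175) [288.4 187.6]
(75, -65, 18) [329.5 135. ]
(-75, -65, 18) [209.5 135.2]
```

View pics/w1.png

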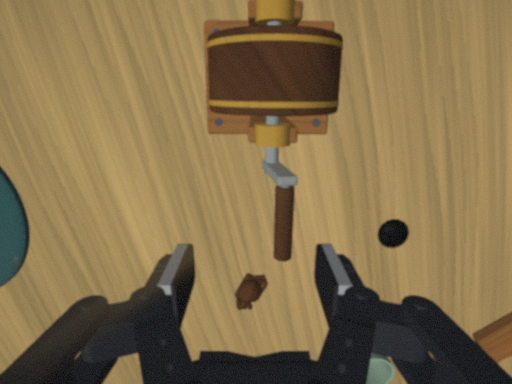

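The wrist view shows the handle from (285,187) to (283,259), within 3 px of the prediction. That puts the stand about 2.5 mm towards its own -x. The fingers open to either side of it.

>>> move_arm --increments '[[0.6, [-1, 0.61, 0], 0], [0.6, [-1, 0.61, 0], 0], [0.6, [0, 0, 1], 0], [0.6, [0, 0, 1], 0], [0.6, [0, 0, 1], 0], [0.6, [0, 0, 1], 0], [0.6, [0, 0, 1], 0], [0.5, [0, 0, 0.75], 0], [0.4, [0, 0, 0], 0], [0.3, [0, 0, 0], 0], [0.25, [0, 0, 0], 0], [0.25, [0, 0, 0], 0]]'

```text
t: 4.83
ee_pos: [491.8, -66.8, 157.4]
orientation: [[0.236, 0.972, 0.002], [0.972, -0.236, 0.0], [0.001, 0.001, -1.0]]
contact_force: [0.2, -0.0, 0.4]
width: 21.2
grip_force: 0.0
```

```bash
sed -i 's/516.5,62,0/514.1,62.6,0/' h.py
python3 - <<'E'
from h import *
F=[]
for i in range(8):
    s=robot.read_state();F.append(vec(s["contact_force"]))
    c=robot.read_camera("wrist")
print(np.round(F,2).tolist(),np.mean(F,0))
cv2.imwrite("pics/w2.png",c["frame"]);print(s["t"],st(s["ee_pos"]),s["width"],s["grip_force"])
E
```

```text
[[0.24, 0.04, 0.39], [0.69, 0.57, -0.15], [-0.49, -0.24, -0.39], [0.4, 0.58, 0.41], [-0.21, -0.05, 0.47], [0.2, 0.57, 0.5], [0.41, -0.14, -0.21], [-0.53, -0.37, -0.81]] [0.09022715 0.12059011 0.02591524]
5.1833 [   8.18064057 -131.3348682   156.50021317] 21.345084284420977 0.0
```

View pics/w2.png

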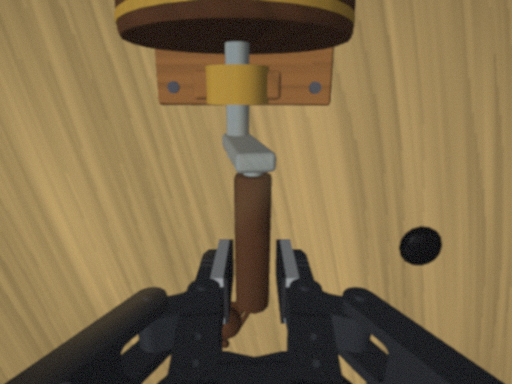

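The handle lies centred between the pads, at about (252,270). Now I close in small steps and watch the grip force.

>>> move_arm --increments '[[0.21, [0, 0, 0], 0], [0.21, [0, 0, 0], 0], [0.2, [0, 0, 0], 0], [0.2, [0, 0, 0], 0]]'

```text
t: 5.57
ee_pos: [491.2, -67.1, 156.3]
orientation: [[0.237, 0.972, -0.0], [0.972, -0.237, -0.0], [-0.0, -0.0, -1.0]]
contact_force: [-0.5, 0.9, -0.3]
width: 16.7
grip_force: 0.3
```

>>> move_arm --increments '[[0.19, [0, 0, 0], 0], [0.19, [0, 0, 0], 0], [0.19, [0, 0, 0], 0]]'

```text
t: 5.82
ee_pos: [491.2, -67.1, 156.3]
orientation: [[0.237, 0.972, -0.0], [0.972, -0.237, -0.0], [-0.0, -0.0, -1.0]]
contact_force: [-1.8, 0.2, -0.5]
width: 16.3
grip_force: 0.4
```

>>> move_arm --increments '[[0.185, [0, 0, 0], 0], [0.185, [0, 0, 0], 0], [0.185, [0, 0, 0], 0]]'

```text
t: 6.07
ee_pos: [491.2, -67.1, 156.3]
orientation: [[0.237, 0.972, -0.0], [0.972, -0.237, -0.0], [-0.0, -0.0, -1.0]]
contact_force: [-1.4, -0.7, -1.1]
width: 16.0
grip_force: 2.5
```

>>> move_arm --increments '[[0.18, [0, 0, 0], 0], [0.18, [0, 0, 0], 0], [0.18, [0, 0, 0], 0]]'

```text
t: 6.32
ee_pos: [491.2, -67.1, 156.3]
orientation: [[0.237, 0.972, -0.0], [0.972, -0.237, -0.0], [-0.0, -0.0, -1.0]]
contact_force: [-1.5, -0.5, -0.5]
width: 15.5
grip_force: 9.2
```

>>> move_arm --increments '[[0.17, [0, 0, 0], 0], [0.17, [0, 0, 0], 0], [0.17, [0, 0, 0], 0]]'

```text
t: 6.57
ee_pos: [491.3, -67.1, 156.3]
orientation: [[0.237, 0.972, 0.0], [0.972, -0.237, -0.0], [-0.0, 0.0, -1.0]]
contact_force: [-0.5, -0.1, 0.8]
width: 15.2
grip_force: 24.8
```

Run:
```python
import numpy as np
th=0.18+0.1*np.arange(0,65);y=np.round(2.25*np.sin(th),2);z=np.round(-2.25*np.cos(th),2)
for k in range(0,64,4):print(round(th[k],2),[[0.175,[0,round(y[i+1]-y[i],2),round(z[i+1]-z[i],2)],0] for i in range(k,k+4)])
```

```text
0.18 [[0.175, [0, np.float64(0.22), np.float64(0.05)], 0], [0.175, [0, np.float64(0.21), np.float64(0.07)], 0], [0.175, [0, np.float64(0.21), np.float64(0.09)], 0], [0.175, [0, np.float64(0.19), np.float64(0.12)], 0]]
0.58 [[0.175, [0, np.float64(0.18), np.float64(0.13)], 0], [0.175, [0, np.float64(0.17), np.float64(0.15)], 0], [0.175, [0, np.float64(0.15), np.float64(0.17)], 0], [0.175, [0, np.float64(0.14), np.float64(0.18)], 0]]
0.98 [[0.175, [0, np.float64(0.11), np.float64(0.19)], 0], [0.175, [0, np.float64(0.1), np.float64(0.2)], 0], [0.175, [0, np.float64(0.08), np.float64(0.21)], 0], [0.175, [0, np.float64(0.05), np.float64(0.22)], 0]]
1.38 [[0.175, [0, np.float64(0.03), np.float64(0.23)], 0], [0.175, [0, np.float64(0.01), np.float64(0.22)], 0], [0.175, [0, np.float64(-0.01), np.float64(0.23)], 0], [0.175, [0, np.float64(-0.04), np.float64(0.22)], 0]]
1.78 [[0.175, [0, np.float64(-0.06), np.float64(0.21)], 0], [0.175, [0, np.float64(-0.08), np.float64(0.22)], 0], [0.175, [0, np.float64(-0.1), np.float64(0.2)], 0], [0.175, [0, np.float64(-0.11), np.float64(0.19)], 0]]
2.18 [[0
[... 1735 characters left out ...]
p.float64(0.13), np.float64(-0.18)], 0]]
5.38 [[0.175, [0, np.float64(0.15), np.float64(-0.17)], 0], [0.175, [0, np.float64(0.17), np.float64(-0.16)], 0], [0.175, [0, np.float64(0.17), np.float64(-0.13)], 0], [0.175, [0, np.float64(0.2), np.float64(-0.12)], 0]]
5.78 [[0.175, [0, np.float64(0.2), np.float64(-0.1)], 0], [0.175, [0, np.float64(0.21), np.float64(-0.08)], 0], [0.175, [0, np.float64(0.22), np.float64(-0.05)], 0], [0.175, [0, np.float64(0.22), np.float64(-0.04)], 0]]
6.18 [[0.175, [0, np.float64(0.22), np.float64(-0.01)], 0], [0.175, [0, np.float64(0.23), np.float64(0.01)], 0], [0.175, [0, np.float64(0.22), np.float64(0.03)], 0], [0.175, [0, np.float64(0.22), np.float64(0.06)], 0]]
```

>>> move_arm --increments '[[0.175, [0, 0.22, 0.05], 0], [0.175, [0, 0.21, 0.07], 0]]'

```text
t: 6.73
ee_pos: [499.7, -69.1, 153.8]
orientation: [[0.237, 0.972, -0.0], [0.972, -0.237, 0.0], [-0.0, -0.0, -1.0]]
contact_force: [-3.3, -1.0, -3.4]
width: 15.4
grip_force: 24.3
```

>>> move_arm --increments '[[0.175, [0, 0.21, 0.09], 0], [0.175, [0, 0.19, 0.12], 0]]'

```text
t: 6.9
ee_pos: [507.6, -71.1, 149.2]
orientation: [[0.237, 0.972, -0.001], [0.972, -0.237, -0.0], [-0.0, -0.001, -1.0]]
contact_force: [-3.7, -0.1, -2.2]
width: 15.0
grip_force: 24.4
```

>>> move_arm --increments '[[0.175, [0, 0.18, 0.13], 0], [0.175, [0, 0.17, 0.15], 0]]'

```text
t: 7.07
ee_pos: [514.2, -72.7, 143.5]
orientation: [[0.237, 0.972, -0.001], [0.972, -0.237, -0.0], [-0.0, -0.001, -1.0]]
contact_force: [-5.6, 0.6, -4.4]
width: 15.2
grip_force: 24.3
```

>>> move_arm --increments '[[0.175, [0, 0.15, 0.17], 0], [0.175, [0, 0.14, 0.18], 0]]'

```text
t: 7.23
ee_pos: [519.6, -74.1, 136.4]
orientation: [[0.237, 0.972, -0.001], [0.972, -0.237, 0.0], [-0.0, -0.001, -1.0]]
contact_force: [-8.2, 0.8, -3.4]
width: 14.7
grip_force: 24.4
```

>>> move_arm --increments '[[0.185, [0, -0.05, 0], 0], [0.185, [0, 0, 0], 0], [0.18, [0, 0, 0], 0]]'

```text
t: 7.48
ee_pos: [519.4, -74.0, 137.4]
orientation: [[0.237, 0.972, 0.001], [0.972, -0.237, -0.0], [-0.0, 0.001, -1.0]]
contact_force: [2.4, -2.3, -3.2]
width: 15.5
grip_force: 9.0
```

```bash
cat > rd.py <<'E'
from h import *
F=[]
for i in range(5):
    s=robot.read_state();F.append(vec(s["contact_force"]));c=robot.read_camera("side")
print(s["t"],st(s["ee_pos"]).round(2),np.mean(F,0).round(2),s["width"],s["grip_force"])
E
python3 rd.py
```

```text
7.6833 [  36.97 -131.59  137.5 ] [ 3.14 -2.05 -3.23] 15.443620413647173 9.075778126716614
```

>>> move_arm --increments '[[0.18, [0, 0.11, 0.19], 0], [0.18, [0, 0.1, 0.2], 0]]'

```text
t: 7.9
ee_pos: [523.3, -75.0, 129.4]
orientation: [[0.237, 0.972, 0.001], [0.972, -0.237, -0.0], [0.0, 0.001, -1.0]]
contact_force: [0.1, -3.8, 1.9]
width: 15.7
grip_force: 9.3
```

>>> move_arm --increments '[[0.18, [0, 0.08, 0.21], 0], [0.18, [0, 0.05, 0.22], 0]]'

```text
t: 8.07
ee_pos: [525.6, -75.6, 120.2]
orientation: [[0.237, 0.972, -0.0], [0.972, -0.237, -0.0], [-0.0, -0.0, -1.0]]
contact_force: [-0.1, -3.1, 0.7]
width: 15.6
grip_force: 9.3
```

>>> move_arm --increments '[[0.18, [0, 0.03, 0.23], 0], [0.18, [0, 0.01, 0.22], 0]]'

```text
t: 8.23
ee_pos: [526.2, -75.7, 111.1]
orientation: [[0.237, 0.972, -0.0], [0.972, -0.237, -0.0], [-0.0, -0.0, -1.0]]
contact_force: [-1.4, -2.4, 1.8]
width: 15.7
grip_force: 9.3
```

>>> move_arm --increments '[[0.18, [0, -0.01, 0.23], 0], [0.18, [0, -0.04, 0.22], 0]]'

```text
t: 8.4
ee_pos: [524.9, -75.4, 102.1]
orientation: [[0.237, 0.972, -0.001], [0.972, -0.237, -0.0], [-0.0, -0.001, -1.0]]
contact_force: [-3.4, -3.1, 2.2]
width: 15.5
grip_force: 9.4
```

```bash
python3 rd.py
```

```text
8.6 [  42.76 -131.61  102.43] [ 0.03 -3.9  -2.33] 15.428436931082837 8.98917943239212
```

>>> move_arm --increments '[[0.18, [0, -0.06, 0.21], 0], [0.18, [0, -0.08, 0.22], 0]]'

```text
t: 8.82
ee_pos: [522.4, -74.7, 94.2]
orientation: [[0.237, 0.972, -0.0], [0.972, -0.237, 0.0], [0.0, -0.0, -1.0]]
contact_force: [-6.9, -3.8, 5.4]
width: 15.5
grip_force: 9.6
```

>>> move_arm --increments '[[0.18, [0, -0.1, 0.2], 0], [0.18, [0, -0.11, 0.19], 0]]'

```text
t: 8.98
ee_pos: [518.0, -73.6, 86.3]
orientation: [[0.237, 0.972, -0.001], [0.972, -0.237, 0.0], [0.0, -0.001, -1.0]]
contact_force: [-8.8, -1.9, 7.9]
width: 15.5
grip_force: 10.0
```

>>> move_arm --increments '[[0.18, [0, -0.14, 0.18], 0], [0.18, [0, -0.16, 0.16], 0]]'

```text
t: 9.15
ee_pos: [512.2, -72.1, 79.6]
orientation: [[0.237, 0.972, -0.0], [0.972, -0.237, 0.0], [0.0, -0.001, -1.0]]
contact_force: [-6.4, -1.3, 10.9]
width: 16.1
grip_force: 10.1
```

>>> move_arm --increments '[[0.18, [0, -0.17, 0.15], 0], [0.18, [0, -0.18, 0.12], 0]]'

```text
t: 9.32
ee_pos: [505.8, -70.5, 74.4]
orientation: [[0.237, 0.972, 0.0], [0.972, -0.237, 0.0], [0.0, 0.0, -1.0]]
contact_force: [-4.1, -1.5, 11.6]
width: 15.8
grip_force: 10.1
```

>>> move_arm --increments '[[0.18, [0, -0.2, 0.11], 0], [0.18, [0, -0.2, 0.09], 0]]'

```text
t: 9.48
ee_pos: [498.6, -68.7, 70.7]
orientation: [[0.237, 0.972, 0.002], [0.972, -0.237, 0.0], [0.0, 0.002, -1.0]]
contact_force: [-2.0, -3.5, 11.3]
width: 15.5
grip_force: 10.2
```

>>> move_arm --increments '[[0.18, [0, -0.22, 0.07], 0], [0.18, [0, -0.22, 0.05], 0]]'

```text
t: 9.65
ee_pos: [490.4, -66.7, 68.4]
orientation: [[0.237, 0.972, 0.002], [0.972, -0.237, -0.0], [0.0, 0.002, -1.0]]
contact_force: [2.0, -3.3, 9.0]
width: 16.0
grip_force: 10.0
```

```bash
python3 rd.py
```

```text
9.85 [   6.6  -131.21   68.25] [-1.06 -3.59  9.45] 15.044522629466103 9.979395121335983
```

>>> move_arm --increments '[[0.18, [0, -0.22, 0.03], 0], [0.18, [0, -0.23, 0], 0]]'

```text
t: 10.07
ee_pos: [482.1, -64.7, 67.8]
orientation: [[0.237, 0.972, 0.003], [0.972, -0.237, -0.0], [0.0, 0.003, -1.0]]
contact_force: [3.1, -4.8, 4.2]
width: 15.7
grip_force: 9.7
```

>>> move_arm --increments '[[0.18, [0, -0.22, -0.02], 0], [0.18, [0, -0.22, -0.04], 0]]'

```text
t: 10.23
ee_pos: [473.3, -62.5, 68.9]
orientation: [[0.237, 0.972, 0.003], [0.972, -0.237, -0.0], [0.0, 0.003, -1.0]]
contact_force: [3.3, -3.9, 2.0]
width: 15.3
grip_force: 9.6
```

>>> move_arm --increments '[[0.18, [0, -0.22, -0.07], 0], [0.18, [0, -0.21, -0.08], 0]]'

```text
t: 10.4
ee_pos: [464.7, -60.3, 71.8]
orientation: [[0.237, 0.972, 0.002], [0.972, -0.237, -0.0], [0.0, 0.002, -1.0]]
contact_force: [3.9, -4.3, -0.8]
width: 15.5
grip_force: 9.5
```

>>> move_arm --increments '[[0.18, [0, -0.19, -0.11], 0], [0.18, [0, -0.19, -0.12], 0]]'

```text
t: 10.57
ee_pos: [457.0, -58.5, 76.3]
orientation: [[0.237, 0.972, 0.002], [0.972, -0.237, -0.0], [0.0, 0.002, -1.0]]
contact_force: [3.6, -3.3, -0.8]
width: 15.4
grip_force: 9.4
```

>>> move_arm --increments '[[0.18, [0, -0.17, -0.15], 0], [0.18, [0, -0.16, -0.16], 0]]'

```text
t: 10.73
ee_pos: [450.3, -56.8, 82.5]
orientation: [[0.237, 0.972, 0.001], [0.972, -0.237, 0.0], [0.0, 0.001, -1.0]]
contact_force: [4.7, -1.8, -1.5]
width: 15.3
grip_force: 9.3
```

>>> move_arm --increments '[[0.18, [0, -0.14, -0.17], 0], [0.18, [0, -0.13, -0.19], 0]]'

```text
t: 10.9
ee_pos: [444.9, -55.5, 89.8]
orientation: [[0.236, 0.972, 0.001], [0.972, -0.236, 0.0], [0.0, 0.001, -1.0]]
contact_force: [4.8, -1.3, -1.6]
width: 15.8
grip_force: 9.4
```

```bash
python3 rd.py
```

```text
11.1 [ -39.51 -131.01   89.57] [ 3.48 -1.05  1.75] 15.673835478592885 9.600419998168945
```

Smooth; continuing up the far side.

>>> move_arm --increments '[[0.18, [0, -0.1, -0.2], 0], [0.18, [0, -0.09, -0.21], 0]]'

```text
t: 11.32
ee_pos: [441.3, -54.7, 97.4]
orientation: [[0.237, 0.972, -0.0], [0.972, -0.237, -0.0], [-0.0, 0.0, -1.0]]
contact_force: [6.3, 1.6, -1.9]
width: 15.4
grip_force: 9.4
```

>>> move_arm --increments '[[0.18, [0, -0.06, -0.21], 0], [0.18, [0, -0.04, -0.22], 0]]'

```text
t: 11.48
ee_pos: [439.2, -54.1, 106.1]
orientation: [[0.236, 0.972, -0.0], [0.972, -0.236, -0.0], [-0.0, -0.0, -1.0]]
contact_force: [5.5, 1.1, -2.8]
width: 15.6
grip_force: 9.3
```

>>> move_arm --increments '[[0.18, [0, -0.02, -0.23], 0], [0.18, [0, 0.01, -0.22], 0]]'

```text
t: 11.65
ee_pos: [438.8, -54.1, 115.2]
orientation: [[0.236, 0.972, -0.001], [0.972, -0.236, 0.0], [-0.0, -0.001, -1.0]]
contact_force: [3.3, 2.1, -4.3]
width: 15.3
grip_force: 9.1
```

>>> move_arm --increments '[[0.18, [0, 0.02, -0.23], 0], [0.18, [0, 0.05, -0.21], 0]]'

```text
t: 11.82
ee_pos: [440.1, -54.4, 124.1]
orientation: [[0.236, 0.972, -0.001], [0.972, -0.236, 0.0], [0.0, -0.001, -1.0]]
contact_force: [2.2, 2.7, -4.3]
width: 15.5
grip_force: 9.1
```

>>> move_arm --increments '[[0.18, [0, 0.07, -0.22], 0], [0.18, [0, 0.09, -0.2], 0]]'

```text
t: 11.98
ee_pos: [443.1, -55.2, 132.6]
orientation: [[0.237, 0.972, -0.001], [0.972, -0.237, 0.0], [0.0, -0.001, -1.0]]
contact_force: [0.9, 4.3, -2.9]
width: 15.5
grip_force: 9.1
```

>>> move_arm --increments '[[0.18, [0, 0.11, -0.2], 0], [0.18, [0, 0.13, -0.18], 0]]'

```text
t: 12.15
ee_pos: [447.8, -56.3, 140.2]
orientation: [[0.237, 0.972, -0.001], [0.972, -0.237, 0.0], [0.0, -0.001, -1.0]]
contact_force: [-3.1, 5.2, -1.1]
width: 15.9
grip_force: 9.3
```

```bash
python3 rd.py
```

```text
12.35 [ -36.35 -131.16  140.3 ] [-4.74  4.07  4.48] 15.334892699949915 9.865109324455261
```

>>> move_arm --increments '[[0.18, [0, 0.15, -0.17], 0], [0.18, [0, 0.17, -0.16], 0]]'

```text
t: 12.57
ee_pos: [453.7, -57.8, 146.6]
orientation: [[0.237, 0.972, -0.002], [0.972, -0.237, 0.001], [0.0, -0.002, -1.0]]
contact_force: [-3.7, 5.7, 2.6]
width: 15.5
grip_force: 9.6
```

>>> move_arm --increments '[[0.18, [0, 0.17, -0.13], 0], [0.18, [0, 0.2, -0.12], 0]]'

```text
t: 12.73
ee_pos: [461.1, -59.7, 151.8]
orientation: [[0.237, 0.972, -0.002], [0.972, -0.237, 0.001], [0.0, -0.002, -1.0]]
contact_force: [-5.4, 5.3, 7.6]
width: 15.7
grip_force: 10.0
```

>>> move_arm --increments '[[0.18, [0, 0.2, -0.1], 0], [0.18, [0, 0.21, -0.08], 0]]'

```text
t: 12.9
ee_pos: [469.5, -61.7, 155.6]
orientation: [[0.237, 0.972, -0.001], [0.972, -0.237, 0.0], [0.0, -0.001, -1.0]]
contact_force: [-4.0, 3.7, 5.9]
width: 15.5
grip_force: 9.9
```

>>> move_arm --increments '[[0.18, [0, 0.22, -0.05], 0], [0.18, [0, 0.22, -0.04], 0]]'

```text
t: 13.07
ee_pos: [478.6, -64.0, 157.6]
orientation: [[0.237, 0.972, 0.0], [0.972, -0.237, 0.0], [0.0, 0.0, -1.0]]
contact_force: [-0.8, 3.4, 5.7]
width: 15.4
grip_force: 9.8
```

>>> move_arm --increments '[[0.18, [0, 0.22, -0.01], 0], [0.18, [0, 0.23, 0.01], 0]]'

```text
t: 13.23
ee_pos: [487.4, -66.1, 157.5]
orientation: [[0.237, 0.972, 0.001], [0.972, -0.237, 0.0], [0.0, 0.001, -1.0]]
contact_force: [-0.1, 2.5, 3.8]
width: 15.2
grip_force: 9.7
```

>>> move_arm --increments '[[0.18, [0, 0.22, 0.03], 0], [0.18, [0, 0.22, 0.06], 0]]'

```text
t: 13.4
ee_pos: [496.1, -68.3, 155.6]
orientation: [[0.237, 0.972, 0.001], [0.972, -0.237, -0.0], [0.0, 0.001, -1.0]]
contact_force: [0.8, 1.7, 5.5]
width: 16.0
grip_force: 9.8
```

```bash
python3 rd.py
cat > fit.py <<'E'
from h import *
D=np.array([[499.7,-69.1,153.8,-3.3,-1,-3.4],[507.6,-71.1,149.2,-3.7,-.1,-2.2],[514.2,-72.7,143.5,-5.6,.6,-4.4],[519.6,-74.1,136.4,-8.2,.8,-3.4],
[523.3,-75,129.4,.1,-3.8,1.9],[525.6,-75.6,120.2,-.1,-3.1,.7],[526.2,-75.7,111.1,-1.4,-2.4,1.8],[524.9,-75.4,102.1,-3.4,-3.1,2.2],
[522.4,-74.7,94.2,-6.9,-3.8,5.4],[518,-73.6,86.3,-8.8,-1.9,7.9],[512.2,-72.1,79.6,-6.4,-1.3,10.9],[505.8,-70.5,74.4,-4.1,-1.5,11.6],[498.6,-68.7,70.7,-2,-3.5,11.3],[490.4,-66.7,68.4,2,-3.3,9],
[482.1,-64.7,67.8,3.1,-4.8,4.2],[473.3,-62.5,68.9,3.3,-3.9,2],[464.7,-60.3,71.8,3.9,-4.3,-.8],[457,-58.5,76.3,3.6,-3.3,-.8],[450.3,-56.8,82.5,4.7,-1.8,-1.5],[444.9,-55.5,89.8,4.8,-1.3,-1.6],
[441.3,-54.7,97.4,6.3,1.6,-1.9],[439.2,-54.1,106.1,5.5,1.1,-2.8],[438.8,-54.1,115.2,3.3,2.1,-4.3],[440.1,-54.4,124.1,2.2,2.7,-4.3],[443.1,-55.2,132.6,.9,4.3,-2.9],[447.8,-56.3,140.2,-3.1,5.2,-1.1]])
P=np.array([st(d[:3]) for d in D]);F=np.array([vec(d[3:]) for d in D])
A=np.c_[2*P[:,0],2*P[:,2],np.ones(len(P))];c=np.linalg.lstsq(A,(P[:,[0,2]]**2).sum(1),rcond=None)[0];print("centre",c[:2],"R",np.sqrt(c[2]+c[0]**2+c[1]**2))
for cx,cz in((0,111.3),c[:2]):
    th=np.arctan2(P[:,0]-cx,P[:,2]-cz)
    Ft=-(F[:,0]*np.cos(th)-F[:,2]*np.sin(th));Fr=-(F[:,0]*np.sin(th)+F[:,2]*np.cos(th))
    print(np.c_[th,Ft,Fr].round(2).tolist())
    # Ft*0.045 = .11 + m sin(th+phi)
    B=np.c_[np.ones(len(th)),np.sin(th),np.cos(th)];k,_,_,_=np.linalg.lstsq(B,Ft*.045,rcond=None)
    print(k,"m",np.hypot(k[1],k[2]),"phi",np.arctan2(k[2],k[1]))
E
python3 fit.py
```

```text
13.6 [  13.28 -131.52  155.5 ] [3.82 2.5  3.79] 15.624109169819759 9.807031005620956
centre [ -0.93100491 112.69060767] R 45.008910315721415
[[0.38, 1.52, 4.26], [0.58, 1.78, 3.8], [0.78, 0.89, 7.05], [0.98, 1.73, 8.67], [1.16, 1.34, -1.67], [1.37, 0.56, -0.76], [1.58, 1.8, 0.81], [1.78, 1.61, 2.99], [1.97, 2.69, 7.47], [2.18, 1.81, 11.18], [2.39, 3.12, 12.0], [2.58, 3.06, 11.76], [2.77, 3.01, 10.95], [2.98, 4.17, 8.43], [-3.11, 4.0, 4.33], [-2.9, 3.52, 2.93], [-2.69, 4.66, 1.39], [-2.48, 3.86, 1.99], [-2.27, 4.37, 2.85], [-2.07, 3.78, 3.61], [-1.88, 3.57, 4.9], [-1.68, 3.36, 4.74], [-1.49, 4.05, 3.07], [-1.29, 3.72, 2.64], [-1.1, 2.64, 1.21], [-0.9, 3.48, -2.64]]
[ 0.1222179  -0.04680521 -0.04481749] m 0.06480227442373888 phi -2.377885777878957
[[0.41, 1.39, 4.3], [0.62, 1.64, 3.86], [0.81, 0.63, 7.08], [1.02, 1.41, 8.73], [1.19, 1.4, -1.62], [1.4, 0.59, -0.74], [1.61, 1.77, 0.86], [1.81, 1.53, 3.03], [1.99, 2.54, 7.52], [2.2, 1.66, 11.2], [2.4, 3.05, 12.02], [2.58, 3.08, 11.76], [2.77, 3.1, 10.93], [2.96, 4.29, 8.36], [-3.13, 4.1, 4.24], [-2.93, 3.6, 2.83], [-2.72, 4.7, 1.24], [-2.52, 3.93, 1.85], [-2.31, 4.47, 2.68], [-2.1, 3.91, 3.47], [-1.92, 3.74, 4.77], [-1.72, 3.51, 4.63], [-1.52, 4.14, 2.95], [-1.32, 3.78, 2.55], [-1.11, 2.66, 1.16], [-0.91, 3.45, -2.68]]
[ 0.12118022 -0.05111346 -0.04916665] m 0.07092210646029933 phi -2.3756057495730167
```

```bash
python3 - <<'E'
s=open("h.py").read()
f=open("fit.py").read().replace("[447.8,-56.3,140.2,-3.1,5.2,-1.1]]","[447.8,-56.3,140.2,-3.1,5.2,-1.1],[453.7,-57.8,146.6,-3.7,5.7,2.6],[461.1,-59.7,151.8,-5.4,5.3,7.6],[469.5,-61.7,155.6,-4,3.7,5.9],[478.6,-64,157.6,-.8,3.4,5.7],[487.4,-66.1,157.5,-.1,2.5,3.8],[496.1,-68.3,155.6,.8,1.7,5.5]]")
f=f.replace("    print(np.c_[th,Ft,Fr].round(2).tolist())","    print(np.c_[th,Ft,Fr].round(2)[26:].tolist())")
open("fit.py","w").write(f)
import numpy as np
th=0.3+0.1*np.arange(0,22);y=np.round(2.25*np.sin(th),2);z=np.round(-2.25*np.cos(th),2)
for k in range(0,21,3):print(round(th[k],2),[[float(round(y[i+1]-y[i],2)),float(round(z[i+1]-z[i],2))] for i in range(k,k+3)])
E
python3 fit.py
```

```text
0.3 [[0.22, 0.08], [0.2, 0.1], [0.19, 0.11]]
0.6 [[0.18, 0.14], [0.16, 0.15], [0.15, 0.17]]
0.9 [[0.13, 0.18], [0.12, 0.2], [0.09, 0.2]]
1.2 [[0.07, 0.22], [0.05, 0.22], [0.02, 0.22]]
1.5 [[0.01, 0.23], [-0.02, 0.22], [-0.04, 0.22]]
1.8 [[-0.06, 0.22], [-0.08, 0.21], [-0.11, 0.2]]
2.1 [[-0.12, 0.18], [-0.14, 0.18], [-0.16, 0.16]]
centre [ -0.92420376 112.69912123] R 45.01290583671942
[[-0.71, 2.02, -5.19], [-0.52, 1.9, -9.81], [-0.31, 2.71, -7.08], [-0.11, 0.96, -5.83], [0.09, 1.02, -3.72], [0.29, 1.2, -5.38]]
[ 0.11922821 -0.04562034 -0.05030391] m 0.06790948996399201 phi -2.3074075640235696
[[-0.72, 2.0, -5.2], [-0.51, 1.93, -9.81], [-0.3, 2.78, -7.05], [-0.09, 1.06, -5.82], [0.11, 1.1, -3.7], [0.32, 1.35, -5.35]]
[ 0.11951809 -0.05000521 -0.0519086 ] m 0.07207651196280039 phi -2.337520189785498
```

>>> move_arm --increments '[[0.18, [0, 0.22, 0.06], 0], [0.18, [0, 0.2, 0.09], 0], [0.18, [0, 0.19, 0.11], 0]]'

```text
t: 13.9
ee_pos: [507.5, -71.1, 149.8]
orientation: [[0.237, 0.972, -0.0], [0.972, -0.237, -0.0], [-0.0, -0.0, -1.0]]
contact_force: [0.7, 1.2, 2.1]
width: 15.4
grip_force: 9.6
```

>>> move_arm --increments '[[0.18, [0, 0.18, 0.14], 0], [0.18, [0, 0.16, 0.15], 0], [0.18, [0, 0.15, 0.17], 0]]'

```text
t: 14.15
ee_pos: [517.1, -73.5, 140.3]
orientation: [[0.237, 0.972, -0.0], [0.972, -0.237, -0.0], [-0.0, 0.0, -1.0]]
contact_force: [0.9, 0.2, 2.1]
width: 15.5
grip_force: 9.6
```

>>> move_arm --increments '[[0.18, [0, 0.13, 0.18], 0], [0.18, [0, 0.12, 0.2], 0], [0.18, [0, 0.09, 0.2], 0]]'

```text
t: 14.4
ee_pos: [523.4, -75.1, 128.6]
orientation: [[0.237, 0.972, -0.0], [0.972, -0.237, -0.0], [-0.0, -0.0, -1.0]]
contact_force: [0.3, 1.1, 1.8]
width: 15.5
grip_force: 9.5
```

>>> move_arm --increments '[[0.18, [0, 0.07, 0.22], 0], [0.18, [0, 0.05, 0.22], 0], [0.18, [0, 0.02, 0.22], 0]]'

```text
t: 14.65
ee_pos: [526.0, -75.7, 115.4]
orientation: [[0.237, 0.972, -0.0], [0.972, -0.237, -0.0], [-0.0, -0.0, -1.0]]
contact_force: [1.0, -0.3, 0.6]
width: 15.2
grip_force: 9.5
```

>>> move_arm --increments '[[0.18, [0, 0.01, 0.23], 0], [0.18, [0, -0.02, 0.22], 0], [0.18, [0, -0.04, 0.22], 0]]'

```text
t: 14.9
ee_pos: [524.9, -75.4, 102.0]
orientation: [[0.237, 0.972, -0.0], [0.972, -0.237, -0.0], [-0.0, -0.0, -1.0]]
contact_force: [-1.2, -1.2, 1.8]
width: 15.8
grip_force: 9.6
```

>>> move_arm --increments '[[0.18, [0, -0.06, 0.22], 0], [0.18, [0, -0.08, 0.21], 0], [0.18, [0, -0.11, 0.2], 0]]'

```text
t: 15.15
ee_pos: [519.8, -74.1, 89.4]
orientation: [[0.237, 0.972, -0.0], [0.972, -0.237, -0.0], [-0.0, -0.0, -1.0]]
contact_force: [-1.7, -0.7, 3.5]
width: 15.6
grip_force: 9.7
```

>>> move_arm --increments '[[0.18, [0, -0.12, 0.18], 0], [0.18, [0, -0.14, 0.18], 0], [0.18, [0, -0.06, 0.06], 0]]'

```text
t: 15.4
ee_pos: [513.4, -72.5, 81.0]
orientation: [[0.237, 0.972, -0.001], [0.972, -0.237, -0.0], [-0.0, -0.0, -1.0]]
contact_force: [0.3, -1.3, 3.2]
width: 15.8
grip_force: 9.7
```

```bash
python3 rd.py
python3 - <<'E'
from h import *
s=robot.read_state();p=st(s["ee_pos"]);print("theta",np.arctan2(p[0]+.93,p[2]-112.7),np.hypot(p[0]+.93,p[2]-112.7))
c=robot.read_camera("side");cv2.imwrite("pics/s2.png",cv2.resize(c["frame"][110:270,110:270],None,fx=3.5,fy=3.5,interpolation=cv2.INTER_CUBIC))
for th in(2.2,2.33,2.46):print(((proj(c,wor((45*np.sin(th),-83,130+45*np.cos(th))))-110)*3.5).round(),((proj(c,wor((0,-83,130)))-110)*3.5).round())
E
```

```text
15.6 [  31.17 -131.55   81.37] [-2.17 -1.91 -0.27] 15.743948983441117 9.370391517877579
theta 2.3419090797194064 44.877089602267645
[328. 320.] [275. 301.]
[323. 327.] [275. 301.]
[318. 333.] [275. 301.]
```

View pics/s2.png

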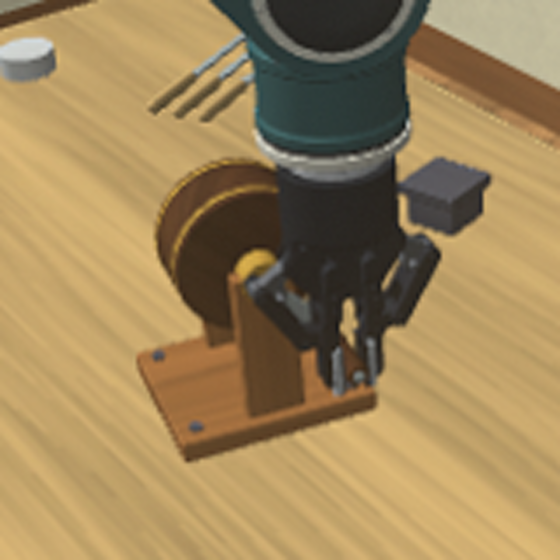

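The grip is firm in the side view, with the pads around the sleeve end at (358,375) and the anvil untouched. I'll refit with the extra samples before handing in.

```bash
sed -i 's/\[496.1,-68.3,155.6,.8,1.7,5.5\]\]/[496.1,-68.3,155.6,.8,1.7,5.5],[507.5,-71.1,149.8,.7,1.2,2.1],[517.1,-73.5,140.3,.9,.2,2.1],[523.4,-75.1,128.6,.3,1.1,1.8],[526,-75.7,115.4,1,-.3,.6],[524.9,-75.4,102,-1.2,-1.2,1.8],[519.8,-74.1,89.4,-1.7,-.7,3.5],[513.4,-72.5,81,.3,-1.3,3.2]]/' fit.py; python3 fit.py | grep phi
```

```text
[ 0.11787982 -0.04810425 -0.05064776] m 0.06985137234142529 phi -2.3304435701516844
[ 0.11863333 -0.05179329 -0.05159369] m 0.07310576582518989 phi -2.358125088609473
```

```bash
python3 -c "
from h import *
s=robot.read_state();print(s['grip_force'],s['width']);print(robot.close_job())"
```

```text
9.407528042793274 15.74565622338005
the job is handed in; nothing more can be done
None
```

I turned the drum through just over one full turn by its handle. The heavy side comes straight down with the crank at about 2.34 rad, and the job was handed in there with the drum held still and the handle gripped at about 9 N per pad; the interface gave no verdict.

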